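# Load a bracket on a two-pin inspection fixture and throw its over-centre clamp

## Task

Load the loose aluminium bracket into the inspection fixture: the pin block has been left a few millimetres to one side, so feel for its round and diamond pin and lower the bracket until it lies fully down and flat on its seat (either way round). Then clamp it by pushing the red lever under the blue hood away from you, past dead centre, so that it snaps over and the clamp finger holds the bracket. Push the lever gently, and leave the other parts on the surface plate where they are.

Things in the scene. Friction and masses are not known exactly. Their poses are not given: they have to be found in the camera images.
- bracket: loose aluminium bracket, about 0.2 kg: plate 70 (x) x 100 (y) x 8 mm with two 11 mm through holes at y = -35 and +35 mm, and on its middle an upright rib to grip (close along y): 30 mm long in x, 12 mm thick in y, 8 to 44 mm above the underside. Origin at the centre of the underside, z up; the same after a half turn about z
- rib_top (a point): centre of the top of the bracket's rib, 44 mm above the bracket's origin
- fixture: fixed inspection fixture: dark steel base 14 mm thick, x -35 to +92, y -145 to +125 mm. Origin on the underside, straight below the clamp shaft, which lies along y at height 33 mm; x points away from the robot, z up. Nominal bracket nest at (55, -80) mm; the red lever at y = +75 mm, under a blue hood
- nest (a point): nominal place of the seated bracket's origin: (55, -80, 20) mm in the fixture frame, at seat height, axes as the fixture's. The block with the seat and pins was left shifted along the fixture's y by an unknown -5 to +5 mm; this point does not show it (x is true), so feel or look for the pins. The block is stiff: it will not give below 40 N
- clamp_lever (a joint): lever angle, rad: 0 = open (leans 0.65 rad from upright towards the robot, clamp finger up); grows as it is pushed away from the robot; dead centre at 0.65, a spring drives it to the nearer end; about 1.3 = clamped on a seated bracket (end stop 1.37; stops short on a bracket not fully down). A push on the pad takes some 5 N at first, less towards dead centre
- lever_pad (a point): centre of the red paddle on the lever, 41 mm from the shaft axis, at y = +75 mm of the fixture; moves with the lever. The paddle is 30 mm wide in y, 30 mm long along the lever (26 to 56 mm from the axis) and 10 mm thick
- stylus_box: bystander: flat black box with a clear lid, 60 x 90 x 22 mm, origin at the centre of its underside
- tin_box: bystander: small dark red box, 50 x 70 x 30 mm, origin at the centre of its underside
- setup_block: bystander: steel setup block with six holes, standing on edge, 26 x 75 x 51 mm, origin at the centre of its underside
- hood_edge (a point): middle of the lower front edge of the hood's roof, at (-26, 75, 213) mm in the fixture frame. The roof reaches 48 mm to either side and back to a wall at x = +72 mm; it is open below, to the front and to the sides, so the lever is reached from the front with the tool tilted 35 to 45 degrees from vertical, its tip pointing forward and down under the roof
- clamp_tip (a point): tip of the clamp finger, on the lever's shaft at y = -80 mm, 30 mm from the axis: nearly upright when open, lying on the bracket's front edge when clamped
- pins_top (a point): height of the pin tops over the nominal nest: 13 mm above the seat. Pins stand at y = +35 mm (round, 10 mm diameter, 0.5 mm clearance all round) and -35 mm (diamond, 9.2 mm across in x, 8.5 mm in y) of the block's middle, straight for 10 mm, then a short tapered nose. Seated, the bracket lies flat on two rails, its holes along the fixture's y

How it is judged (in metres and radians):
On the way, in this order (a step that is already met when the one before it is completed fails the run):
1. the bracket lies fully down on its seat over both pins, the clamp still open (horizontal distance between bracket and nest below 0.01 m and z of bracket in the frame of nest below 0.002 m and angle between the y axis of bracket and the y axis of fixture, either way round below 0.06 rad and angle between bracket's own z axis and vertical below 0.04 rad and value of joint clamp_lever below 0.4 rad), for 0.2 s.
2. the lever is pushed over by the fingers and stays clamped (value of joint clamp_lever above 1.2 rad), for 0.2 s.
At the end, for the whole second after the job is handed in: The bracket rests on its seat over both pins (within 10 mm of the nominal nest sideways, 2 mm in height, 0.06 rad of the fixture's direction, flat within 0.04 rad), at rest; the lever is over centre, above 1.2 rad; stylus box, tin box and setup block lie within 20 mm of their starts (horizontal distance between bracket and nest below 0.01 m and z of bracket in the frame of nest below 0.002 m and angle between the y axis of bracket and the y axis of fixture, either way round below 0.06 rad and angle between bracket's own z axis and vertical below 0.04 rad and linear speed of bracket below 0.01 m/s and value of joint clamp_lever above 1.2 rad and distance of each of stylus_box, tin_box, setup_block from where it was at the start of the episode below 0.02 m); the robot touches nothing.
It fails at once if the lever is forced: more than 40 N on it from the robot (contact force between any of the fingers, the arm and clamp_lever above 40 N).
It fails at once if the setup block is knocked over (angle between setup_block's own z axis and vertical above 0.5 rad).
It also fails if it takes over 58 s, if anything falls off the work surface, if the arm or the gripper's body presses on something with over 40 N, if the wrist force passes 120 N, or if a joint passes its speed limit or range.

## Robot

A 7-joint arm with a two-finger parallel gripper is mounted at the origin on a cart in front of the work surface, level with it; the furniture and walls round the work are solid. World frame = base frame: x ahead of the robot, y to its left, z up, the work surface at z = 0. Lengths are in mm, angles in rad, forces in N, time in s.
With the tool pointing down it reaches from about 400 to 900 mm from the base axis. Payload 5.6 kg.
Tool frame: the origin (TCP) lies on the front face of the gripper's body, between the roots of the fingers; the fingertips stand ctrl.tip_reach ahead of it and the grasp point (between the pads) lies 69 mm ahead of it (ctrl.tip_reach is the distance from the TCP to the fingertips, in mm); z points along the fingers, x is the direction in which the jaws open and shut, and the axes are right-handed (so a half turn about z gives the same grasp; the last joint's range is limited). The gripper opens to 92 mm and grips with 3 to 60 N. Pads are 20 mm wide; open, the fingers measure 128 mm over their backs; the gripper's body (75 mm by 189 mm) begins 69 mm behind the grasp point.
Start: joints at [0.742, 0.468, -0.012, 1.603, 0.006, 1.071, -0.056], TCP at [459.777, -459.468, 302.692] pointing down, gripper open.
Joint ranges: [-2.53, 2.53], [-0.31, 2.02], [-1.57, 1.55], [0.28, 2.44], [-1.29, 4.43], [0.15, 1.84], [-2.92, 2.92]. Speed limits (rad/s): [2.57, 2.57, 3.14, 3.14, 3.14, 3.14, 3.14].

## Interface

Orientations are given as a unit quaternion [x, y, z, w].
In Python, from bench import ctrl gives the robot as it stands. The module is installed in compiled form; this text tells all that it offers.
- The arm moves only by the tool play_rows, never from a script. Its argument "deltas" is text: rows parted by semicolons, each of 7 numbers parted by spaces: the turn, a rotation vector about the world's x, y, z in rad, then the shift along the world's x, y, z in mm, then the finger opening in mm, from 0 to 91.9. A call has 1 to 8 rows; each row is the pose to reach, as a shift and turn from the pose commanded when the call began; what a row does not reach only later rows make up. A row lasts 1/8 s, in which the tool goes at most 62.5 mm and 10.7 degrees, less where a joint would pass 70% of its speed; a pose out of reach is approached as far as the arm can. A call with a gripper value outside its range is refused whole. The fingers move at their own pace and stop on an object; "squeeze" is the grip in N (left out, the last holds). Time passes only in rows, so rows that repeat a pose let the fingers close. It gives the time, the measured TCP pose, the force and the opening at its end, in the units of the state.
- ctrl.observe(): the state, without advancing time (a new reading comes with each control period).
- ctrl.capture(name): name is "side" or "top" or "wrist"; returns the picture (420x560x3 uint8, blue, green, red); there is no depth.
- ctrl.camera_model(name): a dict with "fx", "fy", "cx", "cy" (pixels), "R" (3x3) and "t" (3): a world point X has camera coordinates R X + t. Camera axes: x right, y down, z forward; pixel columns grow to the right and rows downward; lengths in mm; the calibration is good to about 2 mm. A picture is of the moment at which its call begins: read the wrist's pose just before it. camera_model takes no time and is no camera call; for the wrist camera it gives the pose at the moment of the call.
- ctrl.finish_job(): hands the job in, once; it reports no verdict.
The state is a dict: "clock": time; "joint_pos": joint angles; "joint_velocities": joint speeds; "joint_efforts": joint torques, N m; "ee_pos": TCP position; "eef_rot": TCP orientation; "wrist_force": force on the tool from outside, world axes, zero at the start; "wrist_torque": the same for the moment, N m; "grip_width": finger opening in mm.
Only numpy, scipy, OpenCV 4.12 (cv2) and the standard library are available. Lean on these libraries where they do the work, as an engineer would, in place of code of your own. Each camera call takes 0.05 s, during which the arm holds its last target. There are 200 camera calls.

## Working session

There is one attempt and no reset: what is moved stays moved. The work goes in short steps, Python scripts to look and compute and a tool call to move; the robot and the scene stay as the last step left them, time stands still between calls to the robot, and variables do not carry over. Pictures are saved under pics/ and viewed, about 8 in all and at most 12, crops included, and the job is handed in when it is done.

Besides the shell and the picture viewer there is one more tool, called after ">>>" by a JSON object that holds its "name" and its "arguments", one argument or row to a line. play_rows: Moves the arm, as the interface text tells. Its arguments: {"type":"object","properties":{"deltas":{"type":"string"},"squeeze":{"type":"number"}},"required":["deltas"]}

```bash
mkdir -p pics; python3 - <<'E'
from bench import ctrl
import cv2
s=ctrl.observe(); print({k:s[k] for k in('clock','ee_pos','eef_rot','wrist_force','grip_width')}, ctrl.tip_reach)
for n in('top','side','wrist'):
    im=ctrl.capture(n); cv2.imwrite(f'pics/{n}0.png',im)
    print(n,ctrl.camera_model(n))
E
```

```text
{'clock': 0.0, 'ee_pos': array([ 459.46321307, -459.19044539,  301.75282357]), 'eef_rot': array([ 9.23945789e-01, -3.82522453e-01, -8.23314029e-04, -2.72601229e-04]), 'wrist_force': array([ 0.4744954 , -0.66017239,  0.59042844]), 'grip_width': 91.62627886929374} 88.1
top {'fx': 471.8860945437239, 'fy': 471.8860945437239, 'cx': 283.5261478503921, 'cy': 210.99057400197887, 'R': array([[ 0.00247751, -0.99991162, -0.01306178],
       [-0.9943922 , -0.00108243, -0.10574964],
       [ 0.10572616,  0.01325053, -0.994307  ]]), 't': array([-1.37887255e-01,  5.32979238e+02,  1.38303901e+03])}
side {'fx': 472.04093951265884, 'fy': 472.04093951265884, 'cx': 276.1138194510839, 'cy': 212.07137560672797, 'R': array([[-0.50740707, -0.86137191,  0.02401052],
       [-0.35866226,  0.185777  , -0.91479412],
       [ 0.78351736, -0.47278467, -0.40320616]]), 't': array([255.92329041, 320.3717318 , 955.06031707])}
wrist {'fx': 320.86076907064074, 'fy': 320.86076907064074, 'cx': 281.4335040934023, 'cy': 214.64013686682756, 'R': array([[ 7.07398257e-01, -7.06814719e-01, -8.12489451e-04],
       [-6.80353760e-01, -6.81226138e-01,  2.70277100e-01],
       [-1.91589321e-01, -1.90640769e-01, -9.62782233e-01]]), 't': array([-648.49958862,  -29.85682827,  391.21459036])}
```

View pics/top0.png

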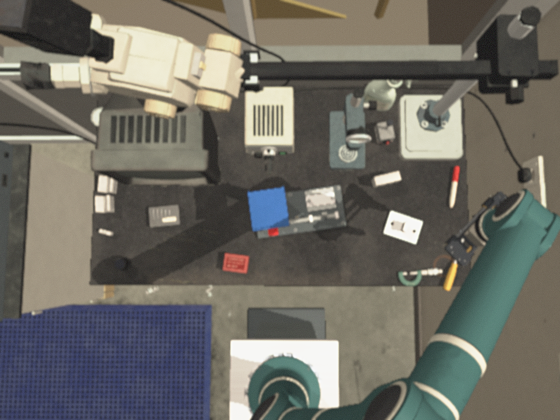

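View pics/side0.png

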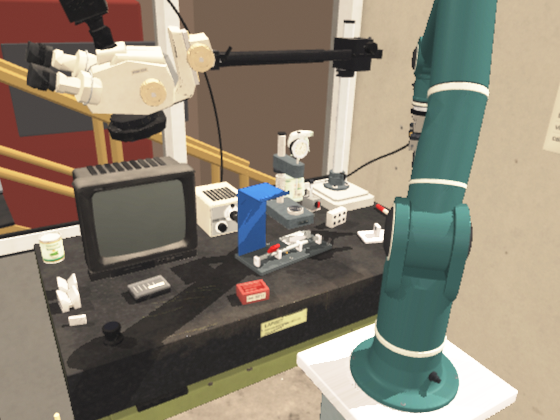

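The top view shows the bracket near (403,227), the fixture between (250,190) and (345,235) with the blue hood at its left end, and the red box at (236,263). I'll enlarge it.

```bash
python3 - <<'E'
import cv2
im=cv2.imread('pics/top0.png')[175:270,235:435]; cv2.imwrite('pics/top0c.png',cv2.resize(im,None,fx=4,fy=4,interpolation=cv2.INTER_CUBIC))
E
```

```text
(no output)
```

View pics/top0c.png

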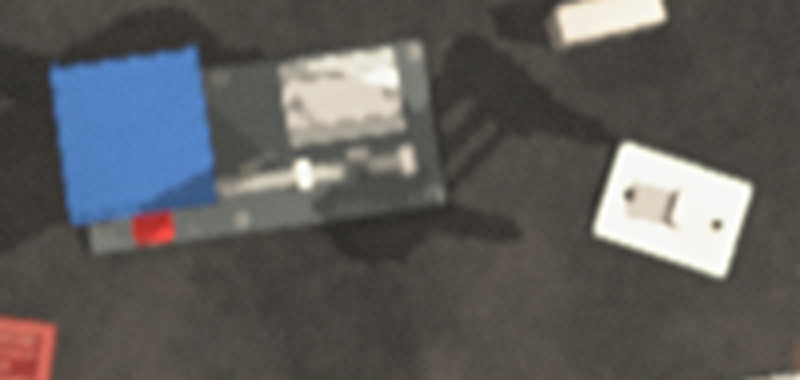

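```bash
cat > h.py <<'E'
import numpy as np, cv2
from scipy.optimize import least_squares
def ray(cm,px,z):
    d=cm['R'].T@np.array([(px[0]-cm['cx'])/cm['fx'],(px[1]-cm['cy'])/cm['fy'],1]); o=-cm['R'].T@cm['t']
    return o+d*(z-o[2])/d[2]
def proj(cm,X):
    c=np.asarray(X,float)@cm['R'].T+cm['t']; return c[...,:2]/c[...,2:]*[cm['fx'],cm['fy']]+[cm['cx'],cm['cy']]
def fit(cm,pts,px,z,g):
    "planar pose x,y,yaw of body points pts (body z included) with origin at height z"
    P=np.asarray(pts,float)
    def w(p): c,s=np.cos(p[2]),np.sin(p[2]); return np.c_[P[:,0]*c-P[:,1]*s+p[0],P[:,0]*s+P[:,1]*c+p[1],P[:,2]+z]
    r=least_squares(lambda p:(proj(cm,w(p))-px).ravel(),g,x_scale=[1,1,.01]); return r.x,r.fun.round(1)
E
python3 - <<'E'
from bench import ctrl
from h import *
cm=ctrl.camera_model('top'); f=lambda a:np.array(a)/4+[235-.4,175-.4]
b=f([(624,142),(752,183),(724,277),(594,236)])
print('br',fit(cm,[(35,50,8),(35,-50,8),(-35,-50,8),(-35,50,8)],b,0,[500,-250,-.3]))
q=f([(422,40),(444,203),(93,255)])
print('fx',fit(cm,[(92,-145,14),(-35,-145,14),(-35,125,14)],q,0,[520,-20,.1]))
q=f([(52,70),(195,46),(214,203),(74,225)])
print('hood roof',[ray(cm,p,213).round() for p in q])
print('red tin',ray(cm,(236,263),30))
E
```

```text
br (array([ 4.87181628e+02, -3.58924485e+02, -3.13132407e-01]), array([-0.2,  0.8, -0.4,  0.7,  0. , -0.7,  0.6, -0.8]))
fx (array([ 5.04323378e+02, -3.93533619e+01,  1.43249134e-01]), array([-0.2, -0.3,  0.7,  0.3, -0.5, -0. ]))
hood roof [array([563.,  92., 213.]), array([579.,  -1., 213.]), array([476., -14., 213.]), array([462.,  77., 213.])]
red tin [378.01786744 140.92147139  30.        ]
```

>>> {"name": "play_rows", "arguments": {
  "deltas": "0 0 -1.098 27 100 -60 91; 0 0 -1.098 27 100 -60 91; 0 0 -1.098 27 100 -60 91; 0 0 -1.098 27 100 -60 91; 0 0 -1.098 27 100 -60 91; 0 0 -1.098 27 100 -60 91; 0 0 -1.098 27 100 -60 91; 0 0 -1.098 27 100 -60 91",
  "squeeze": 30
}}

```text
clock: 1.15
ee_pos: [486.8, -359.3, 242.5]
eef_rot: [-0.59, 0.808, 0.0, -0.0]
wrist_force: [0.1, 0.7, -0.2]
grip_width: 90.8
```

```bash
python3 - <<'E'
from bench import ctrl
from h import *
s=ctrl.observe(); cm=ctrl.camera_model('wrist'); im=ctrl.capture('wrist')
print(s['clock'],s['ee_pos'],s['eef_rot'],s['joint_pos'].round(2)); np.savez('w1.npz',**cm); cv2.imwrite('pics/w1.png',im)
print(proj(cm,[(487,-359,8),(487,-359,44)]))
E
```

```text
1.15 [ 486.77439461 -359.3264693   242.53656834] [-5.89709181e-01  8.07615657e-01  1.63478827e-04 -7.62693246e-05] [ 0.43  0.46  0.2   1.78 -0.11  0.91 -1.21]
[[282.28105608 202.05080774]
 [282.35002725 211.29989063]]
```

View pics/w1.png

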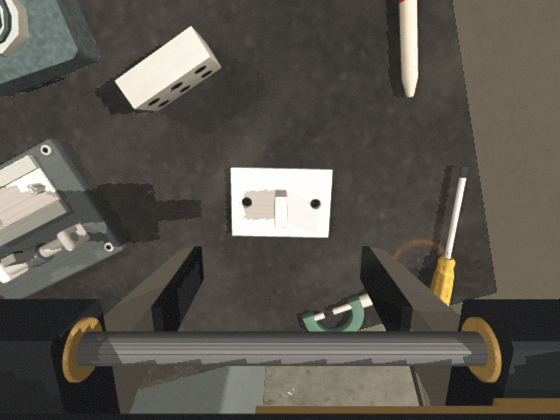

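The bracket is centred at about (281,204), its rib top at about (281,209) against a predicted (282,211). The jaws line up with it to within about 0.02 rad.

```bash
python3 - <<'E'
from h import *
cm=dict(np.load('w1.npz'))
# image right = ? use holes too: corners order by proj check
P=np.array([(35,50,8),(35,-50,8),(-35,-50,8),(-35,50,8)])
c=[(231,168),(332,170),(329,238),(231,237)]
print(fit(cm,P,np.array(c),0,[487,-359,-.313]))
print(fit(cm,[(92,-145,14),(-35,-145,14)],np.array([(55,140),(124,243)]),0,[504,-39,.143]))
E
```

```text
(array([ 4.85370953e+02, -3.56866701e+02, -3.27045579e-01]), array([-0.3,  0.8,  0. ,  0.6, -1. , -0.5,  1.4, -1.1]))
(array([ 5.04393464e+02, -4.21505397e+01,  1.39452335e-01]), array([-2.6, -4.7,  2.8,  5.9]))
```

>>> {"name": "play_rows", "arguments": {
  "deltas": "0 0 0 0 0.5 -60 91; 0 0 0 0 0.5 -115 91; 0 0 0 0 0.5 -138 91; 0 0 0 0 0.5 -138 91; 0 0 0 0 0.5 -138 0; 0 0 0 0 0.5 -138 0;0 0 0 0 0.5 -138 0;0 0 0 0 0.5 -138 0",
  "squeeze": 30
}}

```text
clock: 2.2
ee_pos: [487.0, -359.1, 105.4]
eef_rot: [-0.589, 0.808, -0.0, 0.0]
wrist_force: [0.5, 0.2, -0.5]
grip_width: 53.0
```

>>> {"name": "play_rows", "arguments": {
  "deltas": "0 0 0 0 0 0 0;0 0 0 0 0 0 0;0 0 0 0 0 0 0;0 0 0 0 0 0 0;0 0 0 0 0 0 0;0 0 0 0 0 0 0;0 0 0 0 0 0 0",
  "squeeze": 40
}}

```text
clock: 3.08
ee_pos: [486.8, -358.9, 104.6]
eef_rot: [-0.589, 0.808, 0.0, -0.0]
wrist_force: [0.8, 0.2, 0.0]
grip_width: 11.6
```

>>> {"name": "play_rows", "arguments": {
  "deltas": "0 0 0 0 0 50 0;0 0 0 0 0 100 0;0 0 0.1 -12 60 110 0;0 0 0.25 -24 115 110 0;0 0 0.454 -36 170 110 0;0 0 0.454 -47 233 110 0;0 0 0.454 -47 233 110 0;0 0 0.454 -47 233 110 0"
}}

```text
clock: 4.08
ee_pos: [439.9, -126.3, 214.8]
eef_rot: [0.755, -0.655, 0.0, 0.0]
wrist_force: [0.4, -0.4, -2.1]
grip_width: 11.7
```

```bash
python3 - <<'E'
from bench import ctrl
from h import *
s=ctrl.observe(); cm=ctrl.camera_model('wrist'); im=ctrl.capture('wrist')
print(s['clock'],s['ee_pos'],s['eef_rot'],s['grip_width'],s['wrist_force']); np.savez('w2.npz',**cm); cv2.imwrite('pics/w2.png',im)
print(proj(cm,[(570.2,-110.7,20)]))
cv2.imwrite('pics/w2v.png',im)
E
```

```text
4.075 [ 439.91199439 -126.27479073  214.83920909] [ 7.55490896e-01 -6.55159055e-01  3.38413130e-04  6.90384956e-05] 11.693680063525772 [ 0.39067619 -0.35734008 -2.05327758]
[[286.70329309  52.17089429]]
```

View pics/w2v.png

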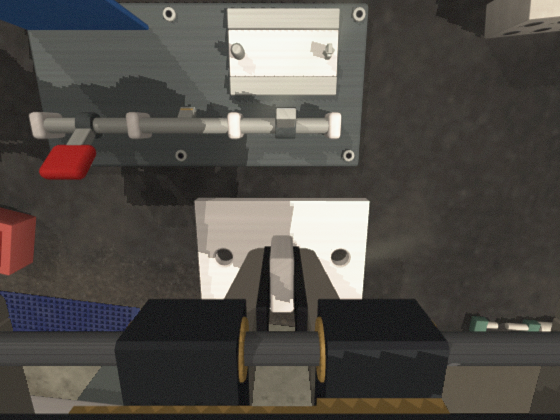

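Pins are at about (237,50) and (328,50). The bracket's holes are at about (225,257) and (341,257). I'll enlarge both areas.

```bash
python3 - <<'E'
from h import *
im=cv2.imread('pics/w2.png')
a=np.vstack([im[25:85,190:375],im[195:280,190:375]]); cv2.imwrite('pics/w2c.png',cv2.resize(a,None,fx=4,fy=4,interpolation=cv2.INTER_CUBIC))
E
```

```text
(no output)
```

View pics/w2c.png

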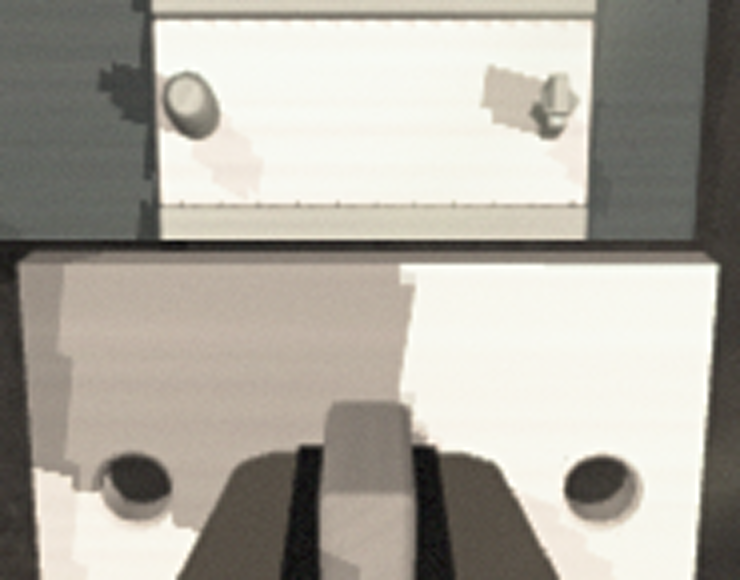

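```bash
python3 - <<'E'
from h import *
cm=dict(np.load('w2.npz')); print('cam',-cm['R'].T@cm['t'])
A=lambda x,y:(x/4+189.6,y/4+24.6); B=lambda x,y:(x/4+189.6,(y-240)/4+194.6)
p1=ray(cm,A(185,92),33);p2=ray(cm,A(560,87),33)
hz=118.2
h1=ray(cm,B(136,487),hz);h2=ray(cm,B(603,488),hz)
c1=ray(cm,B(22,264),hz);c2=ray(cm,B(718,264),hz)
for n,a,b in(('pins',p1,p2),('holes',h1,h2),('corners',c1,c2)):
    d=a-b; print(n,a.round(1),b.round(1),'len',np.linalg.norm(d).round(1),'mid',((a+b)/2).round(2),'yaw',np.arctan2(-d[0],d[1]).round(4))
# block edges at seat height corners and fixture screws
for q in [(153,17),(591,20),(160,206),(586,206)]: print(ray(cm,A(*q),20).round(1))
# fixture base corners in this view
for q in [(367,5),(359,165)]: print('base',ray(cm,q,14).round(1))
d=(c1+c2)/2; y=(c1-c2)/np.linalg.norm(c1-c2); x=np.array([y[1],-y[0],0]); print('mid from edge',d-35*x)
E
```

```text
cam [ 515.26943462 -114.27737187  297.08814579]
pins [565.3 -72.9  33. ] [ 576.1 -141.9   33. ] len 69.9 mid [ 570.69 -107.4    33.  ] yaw 0.1543
holes [435.  -90.7 118.2] [ 444.7 -160.2  118.2] len 70.2 mid [ 439.86 -125.47  118.2 ] yaw 0.1396
corners [466.9 -71.4 118.2] [ 481.  -169.9  118.2] len 99.5 mid [ 473.97 -120.64  118.2 ] yaw 0.142
[580.  -63.4  20. ]
[ 591.4 -147.1   20. ]
[546.5 -68.   20. ]
[ 558.6 -152.4   20. ]
base [ 613.1 -167.3   14. ]
base [ 491.2 -186.6   14. ]
mid from edge [ 439.32537752 -125.59435335  118.2       ]
```

>>> {"name": "play_rows", "arguments": {
  "deltas": "0 0 0 45 6 0 0;0 0 0 90 12 0 0;0 0 0 131 18 0 0;0 0 0 131 18 0 0;0 0 0 131 18 -40 0;0 0 0 131 18 -65 0;0 0 0 131 18 -74 0;0 0 0 131 18 -74 0"
}}

```text
clock: 5.12
ee_pos: [570.3, -108.9, 140.4]
eef_rot: [0.755, -0.656, -0.0, 0.0]
wrist_force: [0.6, -0.4, -0.8]
grip_width: 11.7
```

```bash
python3 - <<'E'
from bench import ctrl
from h import *
s=ctrl.observe(); print(s['clock'],s['ee_pos'],s['eef_rot'],s['grip_width'],s['wrist_force'],s['wrist_torque'],s['joint_pos'].round(2))
q=s['eef_rot'];print(np.arctan2(2*q[0]*q[1],q[0]**2-q[1]**2)+np.pi/2)
im=ctrl.capture('side'); cv2.imwrite('pics/s3.png',cv2.resize(im[150:320,180:400],None,fx=3.4,fy=3.4,interpolation=cv2.INTER_CUBIC))
E
```

```text
5.125 [ 570.26102852 -108.92223139  140.44669509] [ 7.54924012e-01 -6.55812003e-01 -3.41233761e-04  4.85320672e-04] 11.736818292796045 [ 0.61684239 -0.44562134 -0.83320237] [0.00814789 0.02471192 0.0139322 ] [ 0.11  0.56  0.02  1.89 -0.02  0.69 -1.28]
0.14028056530734534
```

View pics/s3.png

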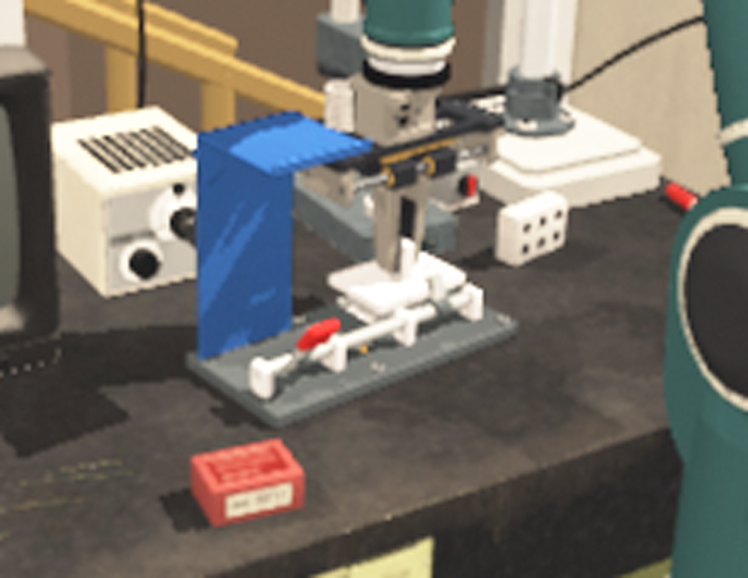

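>>> {"name": "play_rows", "arguments": {
  "deltas": "0 0 0 0.5 0.5 -1.5 0;0 0 0 0.5 0.5 -3 0;0 0 0 0.5 0.5 -4.5 0;0 0 0 0.5 0.5 -6 0;0 0 0 0.5 0.5 -6 0"
}}

```text
clock: 5.8
ee_pos: [571.1, -107.8, 134.7]
eef_rot: [0.755, -0.655, -0.0, 0.0]
wrist_force: [-1.9, -0.7, 0.6]
grip_width: 11.6
```

>>> {"name": "play_rows", "arguments": {
  "deltas": "0 0 0 -0.4 0 -1.5 0;0 0 0 -0.4 0 -3 0;0 0 0 -0.4 0 -4 0;0 0 0 -0.4 0 -4 0"
}}

```text
clock: 6.3
ee_pos: [570.5, -108.0, 130.4]
eef_rot: [0.755, -0.655, -0.0, 0.0]
wrist_force: [-1.5, -2.7, -1.3]
grip_width: 11.5
```

>>> {"name": "play_rows", "arguments": {
  "deltas": "0 0 0 -0.2 -0.3 -1.5 0;0 0 0 -0.2 -0.3 -3 0;0 0 0 -0.2 -0.3 -4.5 0;0 0 0 -0.2 -0.3 -5.5 0;0 0 0 -0.2 -0.3 -5.5 0"
}}

```text
clock: 6.92
ee_pos: [570.5, -108.0, 125.0]
eef_rot: [0.755, -0.655, -0.0, 0.0]
wrist_force: [-2.2, -4.1, 0.1]
grip_width: 11.8
```

>>> {"name": "play_rows", "arguments": {
  "deltas": "0 0 0 -0.2 -0.3 -0.7 0;0 0 0 -0.2 -0.3 -1.4 0;0 0 0 -0.2 -0.3 -1.4 0"
}}

```text
clock: 7.3
ee_pos: [570.5, -108.1, 124.6]
eef_rot: [0.755, -0.655, -0.0, -0.0]
wrist_force: [-4.9, -3.5, 7.5]
grip_width: 11.8
```

>>> {"name": "play_rows", "arguments": {
  "deltas": "0 0 0 0 0 0 36;0 0 0 0 0 0 36;0 0 0 0 0 0 36;0 0 0 0 0 0 36;0 0 0 0 0 0 36"
}}

```text
clock: 7.92
ee_pos: [570.5, -108.0, 123.7]
eef_rot: [0.755, -0.655, -0.0, -0.0]
wrist_force: [0.3, 0.6, -0.9]
grip_width: 35.9
```

>>> {"name": "play_rows", "arguments": {
  "deltas": "0 0 0 0 0 30 36;0 0 0 0 0 70 36;0 0 0 -40 -10 110 36;0 0 0 -90 -17 110 36;0 0 0 -130 -17 110 36;0 0 0 -130 -17 110 36"
}}

```text
clock: 8.68
ee_pos: [438.0, -125.3, 234.0]
eef_rot: [0.755, -0.656, -0.0, 0.0]
wrist_force: [1.1, -0.7, -0.1]
grip_width: 36.2
```

```bash
python3 - <<'E'
from bench import ctrl
from h import *
s=ctrl.observe(); cm=ctrl.camera_model('wrist'); im=ctrl.capture('wrist')
print(s['clock'],s['ee_pos'],s['eef_rot'],s['grip_width'],s['wrist_force'],s['joint_pos'].round(2)); np.savez('w4.npz',**cm); cv2.imwrite('pics/w4.png',im)
F=np.array([504.4,-39.4,0]);c,sn=np.cos(.143),np.sin(.143);R=np.array([[c,-sn,0],[sn,c,0],[0,0,1]])
def fw(p):return F+R@np.array(p)
print('pad',fw((-41*np.sin(.65),75,33+41*np.cos(.65))),proj(cm,fw((-41*np.sin(.65),75,33+41*np.cos(.65)))))
ctr=fw((55,-77,28)); print(proj(cm,[fw((55+dx,-77+dy,28)) for dx in(-35,35) for dy in(-50,50)]).round(0))
E
```

```text
8.675 [ 437.96978274 -125.31213597  233.98285047] [ 7.54866008e-01 -6.55878804e-01 -4.67456307e-04  2.92303165e-04] 36.1513388641483 [ 1.05800086 -0.67885177 -0.06074848] [ 0.18  0.24  0.03  2.13 -0.01  0.78 -1.22]
pad [469.15213744  31.29834099  65.63943574] [ 87.73600324 156.14997013]
[[343.  98.]
 [225.  98.]
 [348.   3.]
 [221.   4.]]
```

View pics/w4.png

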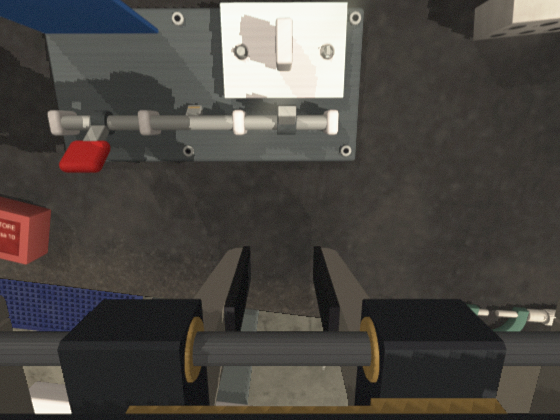

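The bracket is down with a pin showing in each hole. Its corners, (221,3) to (345,98), are about where they should be at seat height. The lever is still open, with the red paddle at (85,157) against a predicted (88,156). Next I tilt the tool and go to stand in front of the lever.

>>> {"name": "play_rows", "arguments": {
  "deltas": "0.02 -0.14 0 -45 30 0 0;0.04 -0.28 0 -63 70 0 0;0.06 -0.42 0 -63 110 0 0;0.08 -0.56 0 -63 143 -20 0;0.1 -0.693 0 -63 143 -50 0;0.1 -0.693 0 -63 143 -80 0;0.1 -0.693 0 -63 143 -80 0;0.1 -0.693 0 -63 143 -80 0",
  "squeeze": 20
}}

```text
clock: 9.72
ee_pos: [375.9, 21.2, 148.0]
eef_rot: [0.773, -0.621, 0.085, -0.094]
wrist_force: [1.8, -0.5, 0.7]
grip_width: 0.6
```

```bash
python3 - <<'E'
from bench import ctrl
from h import *
from scipy.spatial.transform import Rotation as Ro
s=ctrl.observe(); print(s['clock'],s['ee_pos'],s['grip_width'],s['wrist_force'],s['joint_pos'].round(2))
M=Ro.from_quat(s['eef_rot']).as_matrix(); c,sn=np.cos(.143),np.sin(.143);R=np.array([[c,-sn,0],[sn,c,0],[0,0,1]])
F=np.array([504.4,-39.4,0]); print('tool axes in fixture\n',(R.T@M).round(3)); t=R.T@(s['ee_pos']-F)
print('tcp fx',t,'tip',t+88.1*(R.T@M)[:,2])
cm=ctrl.camera_model('wrist');print('cam fx',R.T@(-cm['R'].T@cm['t']-F))
im=ctrl.capture('wrist'); im2=ctrl.capture('side')
a=cv2.resize(im2[120:330,180:460],(560,420),interpolation=cv2.INTER_CUBIC)
cv2.imwrite('pics/w5.png',cv2.resize(np.hstack([im,a]),(800,300)))
E
```

```text
9.725 [375.88381951  21.21896017 147.97579505] 0.5909703905676491 [ 1.77354846 -0.5301844   0.72122952] [ 0.8   0.46 -1.05  2.44  1.14  0.43 -2.55]
tool axes in fixture
 [[ 0.072 -0.965  0.251]
 [-0.997 -0.074  0.004]
 [ 0.015 -0.251 -0.968]]
tcp fx [-118.5654067    78.31546025  147.97579505] tip [-96.45289976  78.65337846  62.69664843]
cam fx [-65.47139264  84.7710544  246.74531583]
```

View pics/w5.png

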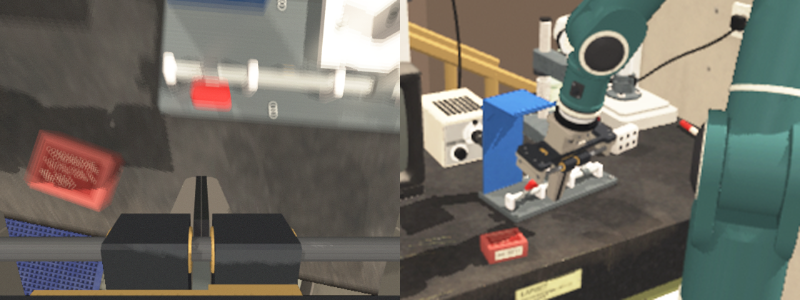

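The tool has tilted only 14.5°, because joint 4 stands at its range limit of 2.44, so the arm is too folded here. In the picture the tool stands in front of the paddle, at (210,95), and touches nothing. I'll fit a kinematic model to choose a tilt direction I can reach.

```bash
cat > kin.py <<'E'
import numpy as np
from scipy.optimize import least_squares
from scipy.spatial.transform import Rotation as Ro
D=[([0.742,0.468,-0.012,1.603,0.006,1.071,-0.056],(459.777,-459.468,302.692)),
([.43,.46,.2,1.78,-.11,.91,-1.21],(486.8,-359.3,242.5)),
([.11,.56,.02,1.89,-.02,.69,-1.28],(570.3,-108.9,140.4)),
([.18,.24,.03,2.13,-.01,.78,-1.22],(438,-125.3,234)),
([.8,.46,-1.05,2.44,1.14,.43,-2.55],(375.9,21.2,148))]
def fk(q,p,sg=(-1,1,-1,1,-1,1,-1)):
    h,a,b,d,e1,e2,w,l1,l2,l3=p; q=np.array(q)*sg
    z=lambda t:Ro.from_euler('z',t); y=lambda t:Ro.from_euler('y',t)
    R=z(q[0])*y(q[1]); P=np.array([0,0,h])+R.apply([e1,l1,a]); R=R*z(q[2])*y(q[3]); P=P+R.apply([e2,l2,b])
    R=R*z(q[4])*y(q[5]); P=P+R.apply([w,l3,d]); return P,R*z(q[6])
if __name__=='__main__':
    from bench import ctrl; import itertools
    s=ctrl.observe(); D[4]=(s['joint_pos'],s['ee_pos']); print(s['joint_pos'].round(3),Ro.from_quat(s['eef_rot']).as_matrix()[:,2].round(3))
    for sg3,sg5 in itertools.product((-1,1),(-1,1)):
        sg=(-1,1,sg3,1,sg5,1,-1)
        f=lambda p:np.r_[np.concatenate([(fk(q,p,sg)[0]-x) for q,x in D]),np.array(p[4:])*.02]
        r=least_squares(f,[210,530,460,160,0,0,0,0,0,0]); print(sg3,sg5,r.cost.round(1),r.x.round(1),r.fun[:15].round(0),fk(D[4][0],r.x,sg)[1].as_matrix()[:,2].round(3))
        if sg3==-1 and sg5==-1: np.save('p.npy',r.x)
E
python3 kin.py
```

```text
[ 0.798  0.437 -1.049  2.433  1.131  0.429 -2.542] [ 0.262  0.03  -0.964]
-1 -1 10.2 [230.8 517.1 470.1 166.3   2.8  -4.2   0.8 -20.1  -1.7 -12.1] [-0. -0.  0. -1. -1. -0.  1.  3.  1.  0. -1. -2. -0. -1.  0.] [ 0.262  0.03  -0.964]
-1 1 35.8 [ 8.140e+01  5.282e+02  4.746e+02  2.910e+01  1.190e+01 -1.540e+01
  2.280e+01  1.000e-01 -5.850e+01  2.590e+01] [ 2.  0.  2. -6. -1.  1.  3.  3. -2.  1. -0. -1. -1. -1.  0.] [ 0.118  0.716 -0.688]
1 -1 4313.2 [-627.5  607.9  462.6 -699.   163.9   14.8  193.3  236.7 -323.1   40.6] [-29.   7.   4.  59.   7. -24. -23.  -6. -10. -17.  -0.  47.  -2.  -6.
 -17.] [-0.719 -0.1   -0.688]
1 1 5812.5 [-2958.6   741.6   453.2 -2839.7   211.5   -90.6   331.4   -51.8  -275.
   264.5] [-34. -16.   9.  15.  64. -22.  11. -14. -39.  -3. -16.  56.  -1.   0.
  -4.] [-0.037 -0.262 -0.964]
```

```bash
cat > ik.py <<'E'
from kin import *
p=np.load('p.npy'); lo=np.array([-2.53,-.31,-1.57,.28,-1.29,.15,-2.92])+.04; hi=np.array([2.53,2.02,1.55,2.44,4.43,1.84,2.92])-.04
c,s=np.cos(.143),np.sin(.143); RF=np.array([[c,-s,0],[s,c,0],[0,0,1]]); F=np.array([504.4,-39.4,0])
def orient(tilt,psi):  # psi: azimuth in fixture frame
    z=np.array([np.sin(tilt)*np.cos(psi),np.sin(tilt)*np.sin(psi),-np.cos(tilt)]); x=np.array([np.sin(psi),-np.cos(psi),0]); return RF@np.c_[x,np.cross(z,x),z]
def ik(tip,tilt,psi,q0):
    M=orient(tilt,psi); T=F+RF@np.array(tip)-88.1*M[:,2]
    def f(q):
        P,R=fk(q,p); return np.r_[(P-T)/10,Ro.from_matrix(R.as_matrix().T@M).as_rotvec()*10]
    r=least_squares(f,np.clip(q0,lo+.01,hi-.01),bounds=(lo,hi)); return r.cost,r.x,T
E
python3 - <<'E'
from ik import *
st=[[.8,.44,-1.05,2.4,1.13,.43,-2.5],[.18,.24,.03,2.13,-.01,.4,-1.22],[-.8,.44,1.05,2.4,-1,.43,0],[.3,.1,-.6,2.3,.6,.4,-2]]
for tilt in(.61,.7,.78):
  for psi in(-1,-.6,-.3,0,.3,.6,1.):
    o=[]
    for tip in((-55,75,52),(-37,75,56),(5,75,68)):
        b=min((ik(tip,tilt,psi,q) for q in st),key=lambda r:r[0]); o.append((round(b[0],3),b[1].round(2)))
    print(tilt,psi,[x[0] for x in o],o[1][1])
E
```

```text
0.61 -1 [np.float64(0.0), np.float64(0.0), np.float64(0.0)] [-1.33  0.77  1.11  2.37 -0.51  0.19  0.77]
0.61 -0.6 [np.float64(1.756), np.float64(0.414), np.float64(0.0)] [ 0.76  1.28 -1.53  2.4   1.85  1.66 -0.55]
0.61 -0.3 [np.float64(4.797), np.float64(2.256), np.float64(0.0)] [ 0.88  1.22 -1.53  2.4   1.8   1.4  -0.19]
0.61 0 [np.float64(5.613), np.float64(2.847), np.float64(0.0)] [ 1.03  1.2  -1.53  2.4   1.75  1.12  0.24]
0.61 0.3 [np.float64(2.451), np.float64(1.293), np.float64(0.0)] [ 1.16  1.24 -1.53  2.4   1.72  0.91  0.66]
0.61 0.6 [np.float64(0.271), np.float64(0.161), np.float64(0.008)] [ 0.72  0.49 -0.67  2.35 -1.25  0.19 -2.59]
0.61 1.0 [np.float64(0.0), np.float64(0.0), np.float64(0.0)] [ 0.86  0.6  -0.81  2.26 -0.55  0.33 -2.88]
0.7 -1 [np.float64(0.024), np.float64(0.0), np.float64(0.0)] [-1.42  0.92  1.21  2.38 -0.88  0.21  1.07]
0.7 -0.6 [np.float64(3.478), np.float64(1.408), np.float64(0.0)] [ 0.71  1.34 -1.53  2.4   1.89  1.8  -0.59]
0.7 -0.3 [np.float64(8.585), np.float64(5.028), np.float64(0.305)] [ 0.85  1.25 -1.53  2.4   1.82  1.49 -0.22]
0.7 0 [np.float64(9
[... 470 characters left out ...]
-0.01  0.57 -0.58  2.38  1.58  1.05 -1.19]
0.78 -0.6 [np.float64(5.317), np.float64(2.674), np.float64(0.0)] [ 0.66  1.28 -1.46  2.4   1.89  1.8  -0.67]
0.78 -0.3 [np.float64(12.662), np.float64(8.248), np.float64(1.4)] [ 0.81  1.29 -1.53  2.4   1.85  1.59 -0.26]
0.78 0 [np.float64(14.011), np.float64(10.016), np.float64(2.198)] [ 1.05  1.25 -1.53  2.4   1.77  1.11  0.28]
0.78 0.3 [np.float64(6.646), np.float64(5.419), np.float64(0.218)] [ 1.23  1.34 -1.53  2.4   1.72  0.82  0.8 ]
0.78 0.6 [np.float64(1.305), np.float64(1.104), np.float64(0.63)] [ 0.99  0.66 -0.9   2.35 -1.25  0.19 -2.41]
0.78 1.0 [np.float64(0.0), np.float64(0.0), np.float64(0.0)] [ 0.59  0.54 -0.37  2.28 -1.25  0.62 -2.15]
```

```bash
python3 - <<'E'
from ik import *
import ik as K
def ik2(tip,tilt,psi,q0):
    M=orient(tilt,psi)@np.diag([-1,-1,1.]); T=F+RF@np.array(tip)-88.1*M[:,2]
    def f(q):
        P,R=fk(q,p); return np.r_[(P-T)/3,Ro.from_matrix(R.as_matrix().T@M).as_rotvec()*30,(q-q0)*.02]
    r=least_squares(f,np.clip(q0,lo+.01,hi-.01),bounds=(lo,hi)); return r.cost,r.x,T
for psi in (.8,1.,1.2,1.4):
  for tilt in(.55,.65,.75):
    q=np.array([.18,.24,.03,2.13,-.01,.78,1.0]); print('psi',psi,'tilt',tilt)
    for tip,t in(((-80,20,130),0.),((-80,20,130),tilt/2),((-80,40,100),tilt),((-75,80,58),tilt),((-45,80,62),tilt),((-12,80,68),tilt)):
        cst,q,T=ik2(tip,t,psi,q)
        if psi==1.2 or cst>.05 or t==tilt: print('  ',tip,round(cst,3),q.round(2))
E
```

```text
psi 0.8 tilt 0.55
   (-80, 40, 100) 0.0 [ 0.25  0.26  0.02  2.37 -1.09  0.59  0.59]
   (-75, 80, 58) 0.0 [ 0.47  0.38 -0.36  2.39 -1.25  0.37  0.71]
   (-45, 80, 62) 0.0 [ 0.42  0.4  -0.33  2.33 -1.18  0.38  0.61]
   (-12, 80, 68) 0.0 [ 0.35  0.41 -0.28  2.27 -1.11  0.4   0.5 ]
psi 0.8 tilt 0.65
   (-80, 40, 100) 0.0 [ 0.3   0.29  0.02  2.39 -1.25  0.66  0.79]
   (-75, 80, 58) 0.0 [ 0.88  0.52 -0.77  2.4  -1.25  0.26  0.81]
   (-45, 80, 62) 0.0 [ 0.79  0.51 -0.71  2.34 -1.19  0.28  0.71]
   (-12, 80, 68) 0.0 [ 0.7   0.51 -0.64  2.28 -1.13  0.31  0.61]
psi 0.8 tilt 0.75
   (-80, 40, 100) 0.0 [ 0.8   0.37 -0.48  2.38 -1.25  0.58  0.87]
   (-75, 80, 58) 0.289 [ 1.09  0.67 -0.96  2.4  -1.16  0.19  0.83]
   (-45, 80, 62) 0.0 [ 1.03  0.67 -0.94  2.35 -1.21  0.19  0.83]
   (-12, 80, 68) 0.0 [ 0.93  0.64 -0.86  2.29 -1.17  0.23  0.74]
psi 1.0 tilt 0.55
   (-80, 40, 100) 0.0 [ 0.29  0.3  -0.01  2.31 -0.95  0.68  0.65]
   (-75, 80, 58) 0.0 [ 0.26  0.39 -0.1   2.35 -1.13  0.55  0.77]
   (-45, 80, 62) 0.0 [ 0.23  0.4  -0.09  2.29 -1.09  0.56  0.7 ]
   (-12, 80, 68) 0.0 [ 0.19  0.43 -0.07  2.22 -
[... 1945 characters left out ...]
 0.72  0.82]
   (-45, 80, 62) 0.0 [ 0.24  0.46 -0.11  2.17 -0.78  0.74  0.77]
   (-12, 80, 68) 0.0 [ 0.21  0.49 -0.1   2.1  -0.76  0.77  0.71]
psi 1.4 tilt 0.65
   (-80, 40, 100) 0.0 [ 0.37  0.4  -0.07  2.19 -0.78  0.92  0.88]
   (-75, 80, 58) 0.0 [ 0.33  0.48 -0.12  2.23 -0.88  0.79  0.93]
   (-45, 80, 62) 0.0 [ 0.3   0.5  -0.12  2.16 -0.86  0.81  0.88]
   (-12, 80, 68) 0.0 [ 0.27  0.52 -0.11  2.09 -0.84  0.84  0.82]
psi 1.4 tilt 0.75
   (-80, 40, 100) 0.0 [ 0.42  0.45 -0.08  2.18 -0.84  0.99  0.96]
   (-75, 80, 58) 0.0 [ 0.38  0.52 -0.13  2.22 -0.93  0.87  1.02]
   (-45, 80, 62) 0.0 [ 0.35  0.54 -0.13  2.15 -0.92  0.88  0.97]
   (-12, 80, 68) 0.0 [ 0.32  0.56 -0.13  2.08 -0.91  0.9   0.91]
```

>>> {"name": "play_rows", "arguments": {
  "deltas": "0 0 0 10 -10 40 0;0 0 0 30 -60 80 0;0 0 0 63 -110 80 0;0 0 0 63 -143 80 0;0 0 0 63 -143 80 0"
}}

```text
clock: 10.45
ee_pos: [441.4, -128.7, 234.3]
eef_rot: [0.772, -0.621, 0.097, -0.09]
wrist_force: [-0.6, -0.0, -0.1]
grip_width: 0.6
```

```bash
cat > st.py <<'E'
from bench import ctrl
from ik import *
import sys
s=ctrl.observe(); M=Ro.from_quat(s['eef_rot']).as_matrix(); A=RF.T@M
print(s['clock'],s['ee_pos'].round(1),s['joint_pos'].round(2),'F',s['wrist_force'].round(1)); t=RF.T@(s['ee_pos']-F); print('tcp fx',t.round(1),'tip fx',(t+88.1*A[:,2]).round(1),'tilt',np.arccos(-A[2,2]).round(3)); print('z axis fx',A[:,2].round(3),'x axis fx',A[:,0].round(3))
if len(sys.argv)>1:  # tip x y z tilt psi (camera-below roll)
    a=list(map(float,sys.argv[1:])); N=orient(a[3],a[4])@np.diag([-1,-1,1.]); T=F+RF@np.array(a[:3])-88.1*N[:,2]
    print('need shift',(T-s['ee_pos']).round(1),'turn',Ro.from_matrix(N@M.T).as_rotvec().round(3))
E
python3 st.py -80 20 130 0 1
```

```text
10.45 [ 441.4 -128.7  234.3] [ 1.36  0.52 -1.31  2.19  0.78  0.66 -1.8 ] F [-0.6 -0.  -0.1]
tcp fx [-75.1 -79.4 234.3] tip fx [-52.  -81.1 149.2] tilt 0.266
z axis fx [ 0.262 -0.019 -0.965] x axis fx [ 0.067 -0.997  0.038]
need shift [-19.   97.7 -16.2] turn [ 0.283  0.167 -2.199]
```

```bash
cat > sim.py <<'E'
from ik import *
def pose(tip,tilt,psi,flip=1):
    M=orient(tilt,psi)@np.diag([-1,-1,1.] if flip else [1,1,1.]); return F+RF@np.array(tip)-88.1*M[:,2],M
def run(q,legs,n=10):
    for name,(T1,M1) in legs:
        P0,R0=fk(q,p); P0=P0; w=Ro.from_matrix(M1@R0.as_matrix().T).as_rotvec(); c=0
        for k in range(1,n+1):
            T=P0+(T1-P0)*k/n; M=Ro.from_rotvec(w*k/n).as_matrix()@R0.as_matrix()
            f=lambda x:np.r_[(fk(x,p)[0]-T)/3,Ro.from_matrix(fk(x,p)[1].as_matrix().T@M).as_rotvec()*30,(x-q)*.03]
            r=least_squares(f,np.clip(q,lo+.005,hi-.005),bounds=(lo,hi)); q=r.x; c=max(c,np.abs(r.fun[:6]).max())
        print(name,'turn',w.round(2),'err',round(c,2),q.round(2))
    return q
E
python3 - <<'E'
from sim import *
q=np.array([1.36,.52,-1.31,2.19,.78,.66,-1.8])
for v in((-80,20,130),(-60,-60,150),(0,-80,180)):
  print(v)
  run(q,[('vert',pose(v,0,0,0)),('yaw',pose(v,0,-.9,1) if 0 else pose(v,0,1.,0)),('yaw2',pose(v,0,2.5,0)),('yaw3',pose(v,0,1.,1)),('tilt',pose(v,.6,1.)),('up',pose((-80,60,100),.6,1.)),('pre',pose((-75,80,58),.6,1.)),('push',pose((-15,80,68),.6,1.))])
E
```

```text
(-80, 20, 130)
vert turn [-0.42 -0.    3.05] err 0.0 [ 1.13  0.82 -1.53  2.19  0.94  1.14  0.82]
yaw turn [0. 0. 1.] err 0.0 [ 1.13  0.82 -1.53  2.19  0.94  1.14  1.82]
yaw2 turn [0.  0.  1.5] err 7.57 [ 1.08  0.81 -1.53  2.25  1.16  1.17  2.88]
yaw3 turn [-0.01  0.23  1.89] err 18.39 [ 0.78  0.29 -0.73  2.4   3.1   0.19  2.88]
tilt turn [0.41 0.45 0.19] err 13.63 [ 1.28  0.47 -1.07  2.4   4.39  0.19  1.66]
up turn [0.08 0.38 0.26] err 10.16 [ 1.1   0.52 -0.96  2.4   4.39  0.19  1.63]
pre turn [0.03 0.29 0.19] err 7.06 [ 0.93  0.58 -0.82  2.4   4.39  0.19  1.64]
push turn [0.02 0.2  0.13] err 8.33 [ 0.8   0.56 -0.75  2.31  4.39  0.19  1.56]
(-60, -60, 150)
vert turn [-0.42 -0.    3.05] err 0.0 [ 1.25  0.86 -1.53  2.08  0.94  1.22  1.01]
yaw turn [0. 0. 1.] err 0.0 [ 1.25  0.86 -1.53  2.08  0.94  1.22  2.01]
yaw2 turn [0.  0.  1.5] err 11.63 [ 1.21  0.83 -1.53  2.18  1.26  1.2   2.88]
yaw3 turn [-0.05  0.36  2.01] err 22.22 [0.14 0.17 0.08 2.4  3.17 0.19 2.88]
tilt turn [0.67 0.47 0.23] err 17.89 [ 1.38  0.46 -1.04  2.32  4.39  0.19  1.74]
up turn [0.17 0.46 0.34] err 10.16 [ 1.1   0.52 -0.96  2.4   4.39  0.19  1.63]
pre turn [0.03 0.29 0.19] err 7.06 [ 0.93  0.58 -0.82  2.4   4.39  0.19  1.64]
push turn [0.02 0.2  0.13] err 8.33 [ 0.8   0.56 -0.75  2.31  4.39  0.19  1.56]
(0, -80, 180)
vert turn [-0.42 -0.    3.05] err 0.0 [ 1.16  0.92 -1.53  1.91  0.95  1.33  1.05]
yaw turn [0. 0. 1.] err 0.0 [ 1.16  0.92 -1.53  1.91  0.95  1.33  2.05]
yaw2 turn [0.  0.  1.5] err 14.16 [ 1.14  0.88 -1.53  2.02  1.26  1.29  2.88]
yaw3 turn [-0.07  0.36  2.1 ] err 24.8 [0.08 0.21 0.13 2.28 3.16 0.19 2.88]
tilt turn [0.69 0.56 0.25] err 19.8 [ 1.27  0.47 -0.98  2.2   4.39  0.19  1.68]
up turn [0.16 0.53 0.37] err 10.16 [ 1.1   0.52 -0.96  2.4   4.39  0.19  1.63]
pre turn [0.03 0.29 0.19] err 7.06 [ 0.93  0.58 -0.82  2.4   4.39  0.19  1.64]
push turn [0.02 0.2  0.13] err 8.33 [ 0.8   0.56 -0.75  2.31  4.39  0.19  1.56]
```

```bash
sed -i "s/return P,R\*z(q\[6\])/return P,R*z(q[6]+np.pi)/" kin.py; python3 - <<'E'
from sim import *
q=np.array([1.36,.52,-1.31,2.19,.78,.66,-1.8])
print(fk(q,p)[0],(RF.T@fk(q,p)[1].as_matrix()).round(3))
v=(-60,-40,150)
run(q,[('yaw0',pose(v,0,.0,0)),('yaw',pose(v,0,-1.5,0)),('yaw3',pose(v,0,1.,1)),('tilt',pose(v,.6,1.)),('up',pose((-80,60,100),.6,1.)),('pre',pose((-75,80,58),.6,1.)),('push',pose((-15,80,68),.6,1.))])
q=np.array([.18,.24,.03,2.13,-.01,.78,-1.22])
run(q,[('yaw0',pose(v,0,.0,0)),('yaw',pose(v,0,-1.5,0)),('yaw3',pose(v,0,1.,1)),('tilt',pose(v,.6,1.)),('up',pose((-80,60,100),.6,1.)),('pre',pose((-75,80,58),.6,1.)),('push',pose((-15,80,68),.6,1.))])
E
python3 st.py -60 -40 150 0 1
```

```text
[ 437.65635649 -144.14340189  235.04253954] [[ 0.06  -0.961  0.268]
 [-0.997 -0.069 -0.027]
 [ 0.044 -0.266 -0.963]]
yaw0 turn [-0.    0.27 -0.07] err 0.0 [ 1.12  0.55 -1.25  2.09  0.65  0.97 -1.92]
yaw turn [ 0.   0.  -1.5] err 0.0 [ 0.31  0.24 -0.21  2.11  0.07  0.79 -2.88]
yaw3 turn [-0.    0.   -0.64] err 0.0 [-0.83  0.46  1.19  2.14 -0.55  0.9  -2.88]
tilt turn [ 0.55 -0.25 -0.  ] err 0.0 [-0.3   0.41  0.91  2.18 -1.06  1.14 -2.3 ]
up turn [ 0. -0.  0.] err 0.0 [-0.44  0.4   0.82  2.36 -1.24  0.96 -2.23]
pre turn [-0. -0. -0.] err 0.0 [ 0.15  0.4   0.07  2.36 -1.25  0.65 -2.23]
push turn [ 0. -0. -0.] err 0.0 [ 0.09  0.43  0.08  2.24 -1.18  0.67 -2.38]
yaw0 turn [-0.   -0.01  0.01] err 0.0 [ 0.11  0.23  0.    2.12 -0.    0.79 -1.31]
yaw turn [-0.   0.  -1.5] err 0.0 [-0.1   0.24  0.25  2.13 -0.08  0.79 -2.73]
yaw3 turn [-0.    0.   -0.64] err 0.0 [-0.83  0.46  1.19  2.14 -0.55  0.9  -2.88]
tilt turn [ 0.55 -0.25 -0.  ] err 0.0 [-0.3   0.41  0.91  2.18 -1.06  1.14 -2.3 ]
up turn [ 0. -0.  0.] err 0.0 [-0.44  0.4   0.82  2.36 -1.24  0.96 -2.23]
pre turn [-0. -0. -0.] err 0.0 [ 0.15  0.4   0.07  2.36 -1.25  0.65 -2.23]
push turn [ 0. -0. -0.] err 0.0 [ 0.09  0.43  0.08  2.24 -1.18  0.67 -2.38]
10.45 [ 441.4 -128.7  234.3] [ 1.36  0.52 -1.31  2.19  0.78  0.66 -1.8 ] F [-0.6 -0.  -0.1]
tcp fx [-75.1 -79.4 234.3] tip fx [-52.  -81.1 149.2] tilt 0.266
z axis fx [ 0.262 -0.019 -0.965] x axis fx [ 0.067 -0.997  0.038]
need shift [ 9.3 41.2  3.8] turn [ 0.283  0.167 -2.199]
```

```bash
python3 - <<'E'
from sim import *
q=np.array([1.36,.52,-1.31,2.19,.78,.66,-1.8])
v=(-60,-40,150)
print('direct');run(q,[('y0',pose(v,0,0,0)),('dir',pose(v,.6,1.)),('up',pose((-80,60,100),.6,1.)),('pre',pose((-75,80,58),.6,1.)),('push',pose((-15,80,68),.6,1.))],20)
print('via');run(q,[('y0',pose(v,0,0,0)),('y1',pose(v,0,-1.,0)),('dir',pose(v,.6,1.)),('up',pose((-80,60,100),.6,1.)),('pre',pose((-75,80,58),.6,1.)),('push',pose((-15,80,68),.6,1.))],20)
E
```

```text
direct
y0 turn [-0.    0.27 -0.07] err 0.0 [ 1.12  0.55 -1.25  2.09  0.65  0.97 -1.92]
dir turn [ 0.58  0.44 -2.07] err 0.0 [ 1.15  0.42 -0.85  2.14 -0.44  0.72 -2.88]
up turn [-0.  0. -0.] err 0.0 [ 1.03  0.45 -0.91  2.31 -0.55  0.45 -2.88]
pre turn [-0. -0. -0.] err 0.0 [ 0.94  0.57 -0.88  2.34 -0.54  0.3  -2.87]
push turn [-0. -0. -0.] err 0.0 [ 0.77  0.55 -0.74  2.21 -0.6   0.38 -2.88]
via
y0 turn [-0.    0.27 -0.07] err 0.0 [ 1.12  0.55 -1.25  2.09  0.65  0.97 -1.92]
y1 turn [ 0.  0. -1.] err 0.0 [ 0.97  0.41 -1.02  2.1   0.46  0.87 -2.74]
dir turn [ 0.63  0.09 -1.11] err 0.0 [ 1.15  0.42 -0.85  2.14 -0.44  0.72 -2.88]
up turn [-0.  0. -0.] err 0.0 [ 1.03  0.45 -0.91  2.31 -0.55  0.45 -2.88]
pre turn [-0. -0. -0.] err 0.0 [ 0.94  0.57 -0.88  2.34 -0.54  0.3  -2.87]
push turn [-0. -0. -0.] err 0.0 [ 0.77  0.55 -0.74  2.21 -0.6   0.38 -2.88]
```

>>> {"name": "play_rows", "arguments": {
  "deltas": "-0.005 0.135 -0.03 5 20 0 0;-0.01 0.27 -0.07 9 41 4 0;-0.01 0.27 -0.07 9 41 4 0;-0.01 0.27 -0.07 9 41 4 0;-0.01 0.27 -0.07 9 41 4 0"
}}

```text
clock: 11.08
ee_pos: [448.6, -84.9, 237.5]
eef_rot: [0.759, -0.652, -0.002, 0.002]
wrist_force: [-0.9, 0.1, 0.4]
grip_width: 0.5
```

```bash
python3 st.py -60 -40 150 0.6 1
```

```text
11.075 [448.6 -84.9 237.5] [ 1.1   0.57 -1.23  2.06  0.65  0.98 -1.9 ] F [-0.9  0.1  0.4]
tcp fx [-61.7 -37.1 237.5] tip fx [-62.1 -37.  149.4] tilt 0.005
z axis fx [-0.005  0.001 -1.   ] x axis fx [ 0.008 -1.    -0.001]
need shift [-18.5 -47.9 -14.8] turn [ 0.577  0.437 -2.075]
```

>>> {"name": "play_rows", "arguments": {
  "deltas": "0 0 0 -2 -50 0 0;0 0 0 -2 -80 0 0;0.048 0.036 -0.173 -2 -80 0 0;0.096 0.072 -0.346 -2 -80 0 0;0.144 0.109 -0.519 -2 -80 0 0;0.192 0.145 -0.692 -2 -80 0 0;0.24 0.181 -0.865 -2 -80 0 0;0.288 0.218 -1.038 -2 -80 0 0"
}}

```text
clock: 12.08
ee_pos: [446.7, -165.1, 237.6]
eef_rot: [-0.322, 0.93, 0.171, 0.037]
wrist_force: [0.3, 0.2, 0.9]
grip_width: 0.4
```

```bash
python3 st.py -80 -60 150 0.6 1
```

```text
12.075 [ 446.7 -165.1  237.6] [ 1.25  0.62 -1.07  1.94  0.24  1.02 -2.38] F [0.3 0.2 0.9]
tcp fx [ -75.  -116.2  237.6] tip fx [-74.4 -86.  154.9] tilt 0.351
z axis fx [ 0.007  0.344 -0.939] x axis fx [-0.865 -0.468 -0.178]
need shift [-33.6   9.7 -14.9] turn [ 0.288  0.218 -1.029]
```

>>> {"name": "play_rows", "arguments": {
  "deltas": "0.048 0.036 -0.173 -6 2 0 0;0.096 0.072 -0.346 -12 4 0 0;0.144 0.109 -0.519 -18 6 -5 0;0.192 0.145 -0.692 -24 8 -10 0;0.24 0.181 -0.86 -30 9 -14 0;0.288 0.218 -1.029 -34 10 -15 0;0.288 0.218 -1.029 -34 10 -15 0;0.288 0.218 -1.029 -34 10 -15 0"
}}

```text
clock: 13.08
ee_pos: [413.5, -154.6, 223.0]
eef_rot: [0.198, 0.935, 0.288, 0.063]
wrist_force: [-0.2, 0.1, 0.5]
grip_width: 0.5
```

```bash
python3 st.py -85 60 100 0.6 1; python3 st.py -75 80 58 .6 1|tail -1
```

```text
13.075 [ 413.5 -154.6  223. ] [ 1.38  0.53 -0.96  2.12 -0.25  0.75 -2.89] F [-0.2  0.1  0.5]
tcp fx [-106.4 -101.1  223. ] tip fx [-79.7 -59.2 150.2] tilt 0.599
z axis fx [ 0.303  0.475 -0.826] x axis fx [-0.847  0.532 -0.004]
need shift [-22.4 117.2 -50.3] turn [ 0.003  0.003 -0.009]
need shift [-15.4 138.5 -92.3] turn [ 0.003  0.003 -0.009]
```

>>> {"name": "play_rows", "arguments": {
  "deltas": "0 0 0 -8 40 -15 0;0 0 0 -15 80 -32 0;0 0 0 -22 117 -50 0;0 0 0 -22 117 -50 0;0 0 0 -22 125 -70 0;0 0 0 -22 137 -92 0;0 0 0 -22 137 -92 0;0 0 0 -22 137 -92 0"
}}

```text
clock: 14.08
ee_pos: [392.4, -17.7, 131.4]
eef_rot: [0.199, 0.934, 0.289, 0.063]
wrist_force: [-0.0, -0.5, 1.4]
grip_width: 0.4
```

```bash
python3 st.py -75 80 58 0.6 1;python3 - <<'E'
from bench import ctrl
import cv2
im=ctrl.capture('side'); cv2.imwrite('pics/s6.png',cv2.resize(im[170:310,200:400],(800,560),interpolation=cv2.INTER_CUBIC))
E
```

```text
14.075 [392.4 -17.7 131.4] [ 1.09  0.64 -0.9   2.35 -0.37  0.3  -2.9 ] F [-0.  -0.5  1.4]
tcp fx [-107.8   37.4  131.4] tip fx [-81.   79.3  58.7] tilt 0.6
z axis fx [ 0.304  0.476 -0.825] x axis fx [-0.846  0.534 -0.004]
need shift [ 5.7  1.6 -0.7] turn [ 0.001  0.003 -0.008]
```

View pics/s6.png

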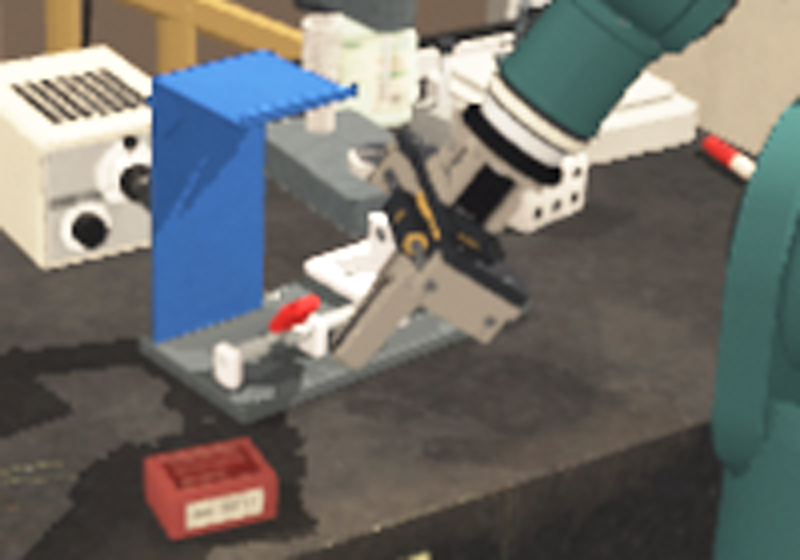

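The closed fingertips, at (350,360), stand in front of the red paddle at (295,315) and clear of the hood. The bracket is seated behind them. Now I push gently.

>>> {"name": "play_rows", "arguments": {
  "deltas": "0 0 0 5 0.7 0.5 0;0 0 0 10 1.4 1 0;0 0 0 15 2.1 2 0;0 0 0 19 2.7 3 0;0 0 0 23 3.3 3.5 0;0 0 0 26 3.7 4 0"
}}

```text
clock: 14.88
ee_pos: [417.7, -13.3, 134.8]
eef_rot: [0.199, 0.934, 0.289, 0.063]
wrist_force: [-0.4, 0.3, 0.5]
grip_width: 0.7
```

>>> {"name": "play_rows", "arguments": {
  "deltas": "0 0 0 3 0.4 0.7 0;0 0 0 6 0.9 1.5 0;0 0 0 9 1.3 2.2 0;0 0 0 12 1.7 3 0"
}}

```text
clock: 15.38
ee_pos: [427.6, -11.3, 137.3]
eef_rot: [0.199, 0.935, 0.289, 0.06]
wrist_force: [-7.1, -2.0, 4.0]
grip_width: 0.1
```

>>> {"name": "play_rows", "arguments": {
  "deltas": "0 0 0 2 0.3 1 0;0 0 0 4 0.6 2 0"
}}

```text
clock: 15.62
ee_pos: [431.8, -10.5, 139.4]
eef_rot: [0.198, 0.935, 0.289, 0.061]
wrist_force: [-5.2, -2.0, 2.6]
grip_width: 0.3
```

>>> {"name": "play_rows", "arguments": {
  "deltas": "0 0 0 3 0.4 1 0;0 0 0 6 0.8 2 0;0 0 0 9 1.2 2.5 0;0 0 0 12 1.6 3 0"
}}

```text
clock: 16.12
ee_pos: [445.6, -9.2, 142.9]
eef_rot: [0.199, 0.934, 0.289, 0.062]
wrist_force: [-1.3, 0.8, 1.8]
grip_width: 0.2
```

```bash
python3 st.py;python3 - <<'E'
from bench import ctrl
import cv2,numpy as np
im=ctrl.capture('side'); t=ctrl.capture('top')
a=cv2.resize(im[190:300,220:370],(600,440),interpolation=cv2.INTER_CUBIC); 
cv2.imwrite('pics/s7.png',a)
E
```

```text
16.125 [445.6  -9.2 142.9] [ 0.94  0.62 -0.82  2.25 -0.44  0.36 -2.9 ] F [-1.3  0.8  1.8]
tcp fx [-53.9  38.3 142.9] tip fx [-27.2  80.3  70.1] tilt 0.6
z axis fx [ 0.303  0.477 -0.825] x axis fx [-0.846  0.533 -0.002]
```

View pics/s7.png

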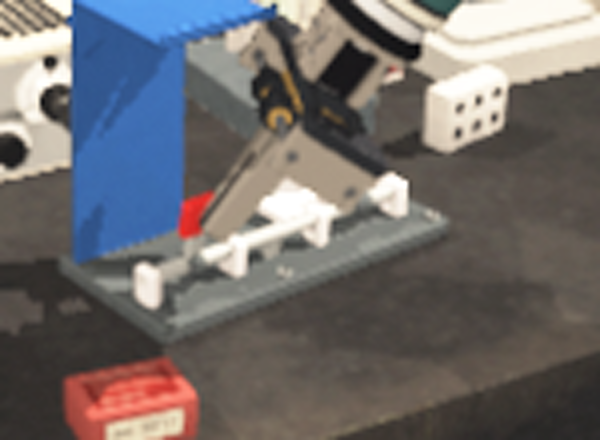

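The paddle, at (195,215), now stands about upright with the finger in front of it, so it is close to dead centre. I go a little further.

>>> {"name": "play_rows", "arguments": {
  "deltas": "0 0 0 3 0.4 0 0;0 0 0 6 0.8 0 0;0 0 0 9 1.2 0 0;0 0 0 12 1.6 0 0;0 0 0 12 1.6 0 0"
}}

```text
clock: 16.85
ee_pos: [458.1, -8.0, 142.9]
eef_rot: [0.199, 0.934, 0.289, 0.063]
wrist_force: [0.4, -0.2, 0.2]
grip_width: 0.3
```

>>> {"name": "play_rows", "arguments": {
  "deltas": "0 0 0 -20 -3 0 0;0 0 0 -50 -7 -4 0;0 0 0 -66 -9 -8 0;0 0 0 -66 -30 10 0;0 0 0 -66 -80 50 0;0 0 0 -56 -130 90 0;0 0 0 -46 -150 90 0;0 0 0 -46 -150 90 0"
}}

```text
clock: 17.85
ee_pos: [412.4, -159.8, 233.1]
eef_rot: [0.2, 0.934, 0.288, 0.064]
wrist_force: [-0.4, 0.8, 0.6]
grip_width: 0.8
```

```bash
python3 st.py;python3 - <<'E'
from bench import ctrl
import cv2,numpy as np
im=ctrl.capture('side'); t=ctrl.capture('top'); cv2.imwrite('pics/top8.png',t)
a=cv2.resize(im[190:310,220:370],(440,352),interpolation=cv2.INTER_CUBIC);b=cv2.resize(t[175:270,235:353],(360,290),interpolation=cv2.INTER_CUBIC)
b=np.vstack([b,np.zeros((62,360,3),np.uint8)])
cv2.imwrite('pics/s8.png',np.hstack([a,b]))
E
```

```text
17.85 [ 412.4 -159.8  233.1] [ 1.3   0.45 -0.83  2.12 -0.38  0.8  -2.77] F [-0.4  0.8  0.6]
tcp fx [-108.3 -106.   233.1] tip fx [-81.3 -64.2 160.4] tilt 0.599
z axis fx [ 0.306  0.474 -0.826] x axis fx [-0.844  0.537 -0.004]
```

View pics/s8.png

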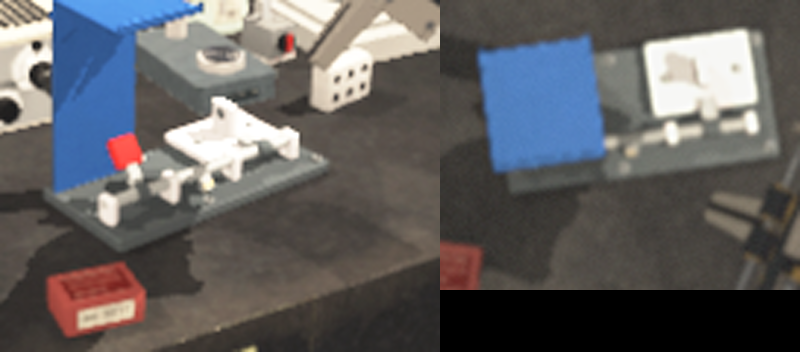

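```bash
python3 - <<'E'
from bench import ctrl
from ik import RF,F
from h import *
cm=ctrl.camera_model('side')
for ph in(0,.3,.5,.65): print(ph+.65,[proj(cm,F+RF@np.array([r*np.sin(ph),75,33+r*np.cos(ph)])).round(1) for r in(26,41,56)])
im=ctrl.capture('side').astype(int); m=(im[:,:,2]>130)&(im[:,:,1]<80)&(im[:,:,0]<80); m[:225]=0;m[262:]=0;m[:,:250]=0;m[:,280:]=0
ys,xs=np.nonzero(m); print(xs.mean(),ys.mean(),xs.min(),xs.max(),ys.min(),ys.max())
E
```

```text
0.65 [array([267.7, 246.8]), array([267.8, 242. ]), array([267.9, 237.1])]
0.95 [array([266. , 246.1]), array([265.1, 240.9]), array([264.2, 235.7])]
1.15 [array([264.9, 246.1]), array([263.4, 240.9]), array([261.9, 235.8])]
1.3 [array([264.2, 246.3]), array([262.3, 241.3]), array([260.4, 236.3])]
261.22857142857146 242.31428571428572 257 268 236 247
```

```bash
python3 -c "
from bench import ctrl
s=ctrl.observe();print(s['clock'],s['wrist_force']);print(ctrl.finish_job())"
```

```text
18.0 [ 0.16535198 -0.08941929 -0.23804541]
the job is handed in; nothing more can be done
None
```

The bracket is on its pins and clamped, and I handed the job in at 18.0 s. No verdict came back, so this rests on my own checks.

**Bracket:** I found the pin block shifted about +3 mm along the fixture's y and lowered the bracket over both pins by feel. It stopped at the expected seat height, to within about 0.1 mm, at 7.5 N. After I let go, a pin showed in each hole. The bracket's near edge measured about 3% wider than predicted; I put that down to reading the picture and did not check further.

**Lever:** My first tilted approach stopped at joint 4's range limit, touching nothing. I then came in from the right front at 34° tilt, slightly under the advised 35 to 45. The highest push I read was about 8 N. Past dead centre the force fell to zero as the lever went over.

**Last checks:**
- **Lever angle:** the paddle lay within about 1.5 pixels of where it should be at 1.3 rad. At that scale 1.15 rad would look much the same, so the picture alone does not prove it is above 1.2. The clamp finger lies on the bracket's front edge.
- **Robot:** it was clear of everything, with wrist force near zero.
- **Other parts:** the tin box and setup block looked undisturbed. I did not measure their positions or check the stylus box separately, but there was no sign of contact with any of them.

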